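# Fold back the shield and tap the cavity filter to centre

## Task

Push the folding shield of the tuning stage back at its fold hinge until its two panels lie folded together at the left post. Then centre the loose metal filter block between the rails by tapping its ends alternately: first tap its right end until its middle line is about a finger's width past the stage's centre line, then tap it back from its left end (and again from either end if need be) until the two lines meet. Keep the block flat on the stage, do not bump the other loose things on the bench or the deck, and leave the shield folded.

Things in the scene. Friction and masses are not known exactly. Their poses are not given: they have to be found in the camera images.
- stage: Tuning stage, fixed; place and slight yaw vary. Grey deck 260 (x) by 360 mm (y), 20 mm thick, from x = -110 to +150 mm. Origin: bench level under the middle of the centre line; x points away from the robot, y to its left. A metal platen lies along y between two steel rails (inner faces x = +-49.5 mm, tops 40 mm above the bench). The shield stands in a track along y at x = -90 mm.
- mark (a point): Middle of the stage's centre line, a 3 mm line at the stage's y = 0, dark on rails and deck, pale on the dark platen; at the platen's top, 30 mm above the bench; axes as the stage's. The platen is 340 mm long; at its ends 10 mm-high stops, inner faces at y = +-164 mm.
- filter: Loose metal cavity filter, 0.4 to 0.8 kg: block 96 (x) by 110 (y, along rails) by 34 mm, 42 mm tall with cover and small tuning screws; dark line across its top at mid-length, y = 0; two stub connectors on the far side. Origin: underside centre; y to the robot's left; flat end faces at y = +-55 mm. 1.5 mm play to each rail. Starts 30 to 75 mm right of the mark. Friction only, 2 to 8 N to push.
- shield (a joint): Fold angle, rad, between the panel at the left post and the track: 0 = both panels straight along the track, growing as the fold comes towards the robot; stop at 1.4, fully folded. Starts part open, 0.3 to 0.7. Two linked slotted white panels, each 110 mm wide, 5 thick, tops 100 mm above the bench; the outer one's free end runs in the track. 1 to 3 N at the fold; stays where left.
- fold (a point): Top centre of the fold hinge's barrel: bare steel upright pin, 14 mm across, standing clear above the panels from 100 to 145 mm above the bench. It moves on a circle of radius 110 mm about point jamb: in the stage's frame at jamb + 110 mm x (-sin q, -cos q), q the joint value, so towards the robot and to the left as the shield folds.
- jamb (a point): Axis of the left post that carries the shield, at the stage's x = -90, y = +140 mm, given 145 mm above the bench; the post itself is 110 mm tall, 12 mm across.
- attenuator: a small cylindrical attenuator, 26 mm across and 57 mm long, lying on the far part of the stage's deck behind the far rail; origin at its underside. To be left alone.
- mug: white mug, 80 mm across, 95 mm tall, on the bench to the left; origin at its underside. To be left alone.
- driver: screwdriver, 170 mm long, lying on the bench to the right; origin at its underside. To be left alone.
- mic: black hand microphone 85 x 55 x 30 mm lying on the bench to the right; origin at its underside. To be left alone.
- jar: small closed jar, 52 mm across and 60 mm tall, on the bench to the left; origin at its underside. To be left alone.
Things that resemble listed ones, but are neither listed nor needed, are in the scene too. What is shaped like the filter but blue or orange is not meant.

How it is judged:
By the outcome, as a careful person would: the job done as asked, in the order asked, and still so for the second after the job is handed in, with the robot touching nothing.
It also fails if it takes over 54 s, if anything falls off the work surface, if the arm or the gripper's body presses on something with over 40 N, if the wrist force passes 120 N, or if a joint passes its speed limit or range.

## Robot

A 6-joint arm with a two-finger parallel gripper is mounted at the origin on the work surface. World frame = base frame: x ahead of the robot, y to its left, z up, the work surface at z = 0. Lengths are in m, angles in rad, forces in N, time in s.
With the tool pointing down it reaches from about 0.3 to 0.875 m from the base axis. Payload 6.4 kg.
Tool frame: the origin (TCP) lies at the very end of the fingers, on their centre line; the grasp point (between the pads) lies 19 mm behind it (ctrl.tcp_to_grasp is the distance from the TCP to the grasp point, in m); z points along the fingers, y is the direction in which the jaws open and shut (so a half turn about z gives the same grasp; the last joint's range is limited). The gripper opens to 85 mm and grips with 20 to 120 N. Pads are 22 mm wide; open, the fingers measure 114 mm over their backs; the gripper's body (76 mm by 85 mm) begins 54 mm behind the grasp point. The pads swing forward as they close: fully open they stand 13 mm farther back than shut.
Start: joints at [-1.369, 0.181, 1.607, -0, 1.354, -0.206], TCP at [0.228, -0.528, 0.231] pointing down, gripper open.
Joint ranges: [-2.99, 2.99], [-0.89, 2.07], [0.3, 2.58], [-1.14, 4.28], [0, 2.63], [-3.12, 3.12]. Speed limits (rad/s): [2.57, 2.57, 3.01, 3.14, 3.14, 3.14].

## Interface

Orientations are given as a unit quaternion [w, x, y, z].
In Python, from bench import ctrl gives the robot as it stands. The module is installed in compiled form; this text tells all that it offers.
- The arm moves only by the tool drive_tool, never from a script. Its argument "deltas" is a list of rows, each an object with "slide": the shift along the tool's x, y, z as a fraction of full scale, a list of three; "delta_rot": the turn, a rotation vector about the tool's x, y, z as a fraction of full scale, a list of three; "hand": the opening, from 0 (shut) to 1 (fully open). In form: [{"slide": [tx, ty, tz], "delta_rot": [wx, wy, wz], "hand": hand}, ...]. A call has exactly 5 rows; each row shifts and turns the commanded pose from where the row before left it, along the tool's axes as they then stand; what a row does not reach is not made up. Full scale, the value 1, is 50 mm for a shift and 180 degrees for a turn. A row lasts 1/8 s, in which the tool goes at most 62.5 mm and 10.7 degrees, less where a joint would pass 70% of its speed; a pose out of reach is approached as far as the arm can. A call with a number of a shift or a turn outside -1 to 1 is refused whole. A call with a gripper value outside its range is refused whole. The fingers move at their own pace and stop on an object; the grip force is fixed at half the most. Time passes only in rows, so rows that do not move let the fingers close, or fill a call up. It gives the time, the measured TCP pose, the force and the opening at its end, in the units of the state.
- ctrl.get_obs(): the state, without advancing time (a new reading comes with each control period).
- ctrl.camera(name): name is "side" or "top" or "wrist"; returns a dict with "frame" (400x640x3 uint8, red, green, blue), "mtx" (3x3 intrinsics, pixels), "dist" ([k1, k2, p1, p2, k3] as OpenCV has them; the pictures are not rectified), "R" (3x3) and "t" (3): a world point X has camera coordinates R X + t. Camera axes: x right, y down, z forward; pixel columns grow to the right and rows downward; lengths in m; the calibration is good to about 2 mm. A picture is of the moment at which its call begins. There is no depth.
- ctrl.hand_in(): hands the job in, once; it reports no verdict.
The state is a dict: "time_s": time; "q": joint angles; "dq": joint speeds; "joint_efforts": joint torques, N m; "eef_pos": TCP position; "eef_rot": TCP orientation; "wrist_force": force on the tool from outside, world axes, zero at the start; "torque": the same for the moment, N m; "opening": opening from 0.0 (shut) to 1.0 (fully open).
Only numpy, scipy, OpenCV 4.12 (cv2) and the standard library are available. Lean on these libraries where they do the work, as an engineer would, in place of code of your own. Each camera call takes 0.05 s, during which the arm holds its last target.

## Working session

There is one attempt and no reset: what is moved stays moved. The work goes in short steps, Python scripts to look and compute and a tool call to move; the robot and the scene stay as the last step left them, time stands still between calls to the robot, and variables do not carry over. Pictures are saved under pics/ and viewed, and the job is handed in when it is done.

Besides the shell and the picture viewer there is one more tool, called after "Call:" as name(argument=value, ...) on one line, values as JSON. drive_tool: Moves the arm, as the interface text tells. Its arguments: {"type":"object","properties":{"deltas":{"type":"array","items":{"type":"object","properties":{"slide":{"type":"array","items":{"type":"number"}},"delta_rot":{"type":"array","items":{"type":"number"}},"hand":{"type":"number"}}}}},"required":["deltas"]}

```bash
mkdir -p pics
python3 - <<'E'
from bench import ctrl
import cv2
o=ctrl.get_obs();print({k:o[k] for k in('time_s','eef_pos','eef_rot','opening','wrist_force')})
for n in('top','side'):
    c=ctrl.camera(n);cv2.imwrite(f'pics/{n}0.png',c['frame'][:,:,::-1]);print(n,c['mtx'],c['dist'],c['R'],c['t'])
E
```

```text
{'time_s': 0.0, 'eef_pos': array([ 0.22795959, -0.52725889,  0.23037619]), 'eef_rot': array([-8.93926944e-04,  9.79286170e-01,  2.02479129e-01,  1.28564960e-05]), 'opening': 0.9954730237835835, 'wrist_force': array([ 1.23521526, -0.10909967,  0.20988174])}
top [[417.81145539   0.         318.11599126]
 [  0.         417.81145539 197.67730999]
 [  0.           0.           1.        ]] [-0.00115043  0.          0.          0.          0.        ] [[ 0.02104769 -0.99975564 -0.00675697]
 [-0.9977428  -0.02057329 -0.06392225]
 [ 0.06376762  0.00808714 -0.99793201]] [0.01664455 0.5700684  1.25600342]
side [[422.96026599   0.         322.13421731]
 [  0.         422.96026599 197.55710658]
 [  0.           0.           1.        ]] [-0.11329821  0.          0.          0.          0.        ] [[-0.99530587 -0.09594927  0.01264736]
 [-0.076727    0.70266802 -0.7073688 ]
 [ 0.05898462 -0.70501872 -0.70673151]] [0.5530757  0.11577139 1.30325703]
```

View pics/top0.png

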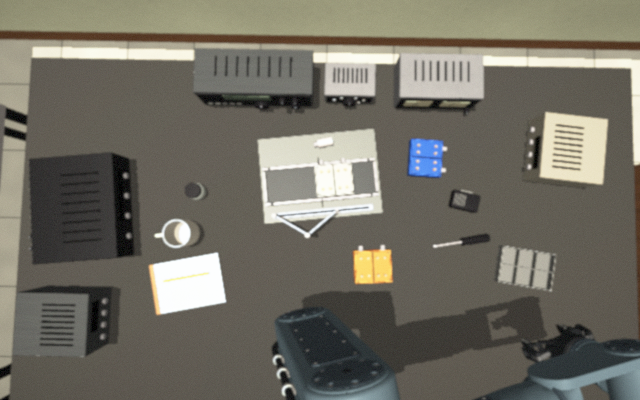

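View pics/side0.png

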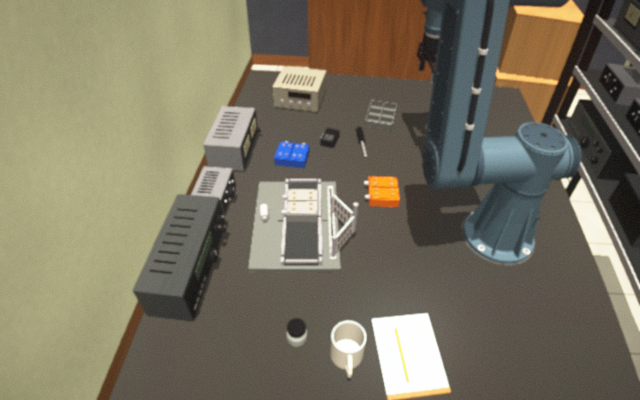

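The top view shows the stage at about (258-383, 128-222), the fold at about (307,236) and the filter at about (335,179). The decoys are blue (427,158) and orange (373,266). Next I'll enlarge the stage.

```bash
cat > h.py <<'E'
import cv2,numpy as np
def ray(c,px):
    u=cv2.undistortPoints(np.array([[px]],float),c['mtx'],c['dist'])[0,0]
    R=c['R'];o=-R.T@c['t'];d=R.T@np.array([u[0],u[1],1]);return o,d
def onz(c,px,z):
    o,d=ray(c,px);return o+d*(z-o[2])/d[2]
def two(c1,p1,c2,p2):
    o1,d1=ray(c1,p1);o2,d2=ray(c2,p2)
    A=np.stack([d1,-d2],1);s=np.linalg.lstsq(A,o2-o1,rcond=None)[0]
    a=o1+s[0]*d1;b=o2+s[1]*d2;return (a+b)/2,np.linalg.norm(a-b)
def proj(c,X):
    return cv2.projectPoints(np.array([X],float),cv2.Rodrigues(c['R'])[0],c['t'],c['mtx'],c['dist'])[0].reshape(-1,2)
def crop(c,x0,y0,x1,y1,k,name):
    f=c['frame'][y0:y1,x0:x1,::-1];cv2.imwrite(name,cv2.resize(f,None,fx=k,fy=k,interpolation=cv2.INTER_CUBIC))
E
python3 - <<'E'
from bench import ctrl
from h import *
import pickle
c=ctrl.camera('top');s=ctrl.camera('side');pickle.dump((c,s),open('c0.pkl','wb'))
crop(c,250,120,390,245,5,'pics/topc.png');crop(s,240,170,370,280,5,'pics/sidec.png')
E
```

```text
(no output)
```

View pics/topc.png

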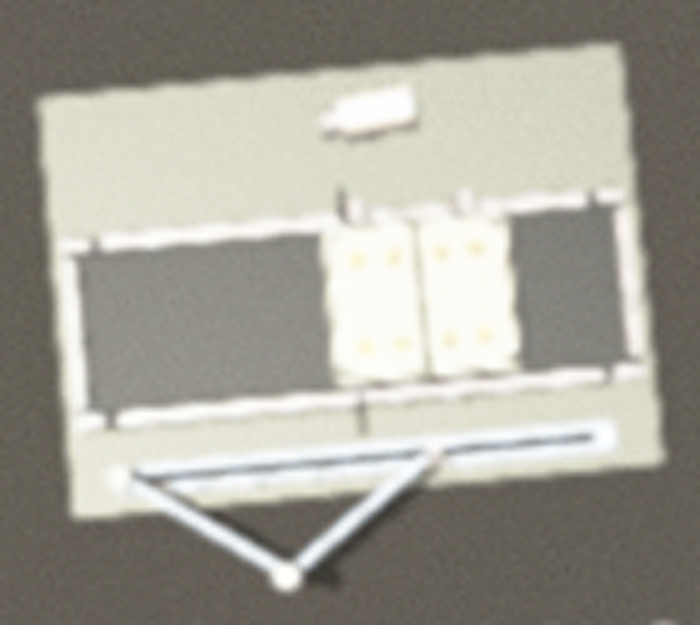

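View pics/sidec.png

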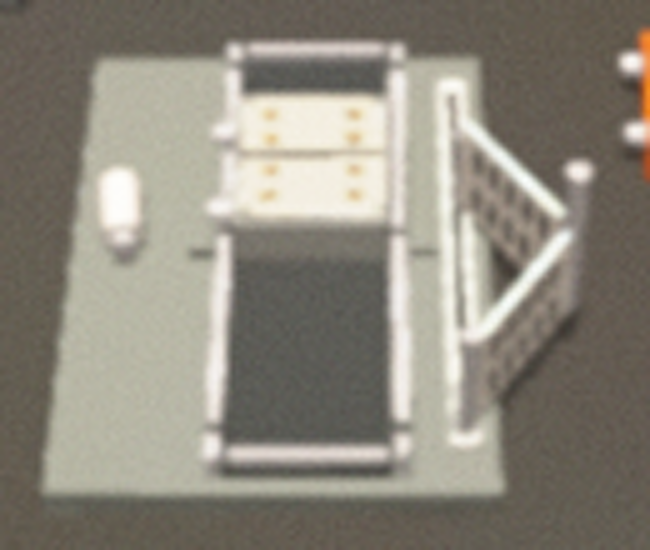

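```bash
cat >> h.py <<'E'
def fit(P,S):
    P=np.array(P)[:,:2];S=np.array(S);a=P-P.mean(0);b=S-S.mean(0)
    U,_,V=np.linalg.svd(b.T@a);R=(U@V).T;t=P.mean(0)-R@S.mean(0)
    return R,t,np.linalg.norm(P-(S@R.T+t),axis=1)
E
python3 - <<'E'
from h import *
import pickle
c,s=pickle.load(open('c0.pkl','rb'))
T=lambda x,y:np.array([250+x/5-.4,120+y/5-.4]);Sd=lambda x,y:np.array([240+x/5-.4,170+y/5-.4])
S=[(.15,.18),(.15,-.18),(-.11,-.18),(-.11,.18)]
R,t,e=fit([onz(c,T(*p),.02) for p in[(38,97),(618,42),(663,462),(75,518)]],S)
R2,t2,e2=fit([onz(s,Sd(*p),.02) for p in[(43,494),(97,58),(478,58),(504,494)]],S)
print(t,np.degrees(np.arctan2(R[1,0],R[0,0])),e);print(t2,np.degrees(np.arctan2(R2[1,0],R2[0,0])),e2)
f=two(c,T(286,574),s,Sd(580,168));print('fold',f)
for RR,tt in((R,t),(R2,t2)):
    L=RR.T@(f[0][:2]-tt);d=L-[-.09,.14];print(L,np.linalg.norm(d),np.arctan2(-d[0],-d[1]))
for z in(.068,.07):
  for p in[(413,222),(428,375)]:print('fline top',R.T@(onz(c,T(*p),z)[:2]-t))
  for p in[(243,152),(384,154)]:print('fline side',R2.T@(onz(s,Sd(*p),z)[:2]-t2))
# deck centre line ticks
for p in[(342,200),(362,415)]:print('tick',R.T@(onz(c,T(*p),.02)[:2]-t))
for p in[(200,253),(425,252)]:print('tick',R2.T@(onz(s,Sd(*p),.02)[:2]-t2))
E
```

```text
[0.61829149 0.02410843] 6.658597962226646 [0.00059693 0.00099782 0.00048933 0.00085818]
[0.61541849 0.02436353] 6.4803233255708905 [0.00130383 0.00045952 0.00115351 0.00059557]
fold (array([0.45909861, 0.05620167, 0.1474214 ]), np.float64(0.002688323122740144))
[-0.15439776  0.05033566] 0.11039368754603754 0.6228427127694923
[-0.15172778  0.04927729] 0.10973116961344566 0.5974505202342288
fline top [ 0.04392793 -0.04074456]
fline top [-0.04683744 -0.04071697]
fline side [ 0.04301795 -0.04267991]
fline side [-0.04395258 -0.0405627 ]
fline top [ 0.04364365 -0.0406628 ]
fline top [-0.04697316 -0.04063526]
fline side [ 0.04285126 -0.04070066]
fline side [-0.04393182 -0.03858801]
tick [ 0.06844037 -0.00073061]
tick [-0.06403636 -0.00031673]
tick [ 0.07020678 -0.0022545 ]
tick [-0.06924289 -0.00241133]
```

```bash
cat >> h.py <<'E'
from scipy.spatial.transform import Rotation as Ro
TS=np.array([.6168,.0242]);YAW=np.radians(6.6)
RS=np.array([[np.cos(YAW),-np.sin(YAW)],[np.sin(YAW),np.cos(YAW)]])
W=lambda x,y:RS@np.array([x,y])+TS
def st():
    from bench import ctrl
    o=ctrl.get_obs();q=o['eef_rot'];R=Ro.from_quat([q[1],q[2],q[3],q[0]])
    M=R.as_matrix();return o,M
def rows(M,p,tgt,yawdeg=None):
    """tool shift in units; if yawdeg given, shift is expressed in the frame after turning"""
    if yawdeg is not None:
        y=np.radians(yawdeg);D=np.array([[np.cos(y),np.sin(y),0],[np.sin(y),-np.cos(y),0],[0,0,-1]])
        rv=Ro.from_matrix(M.T@D).as_rotvec();print('rot',(rv/np.pi).round(4));M=D
    d=M.T@(np.array(tgt)-p)/.05;print('slide total',d.round(3),'n>=',np.abs(d).max());return d
E
python3 - <<'E'
from h import *
o,M=st();print(np.degrees(np.arctan2(M[1,0],M[0,0])))
rows(M,o['eef_pos'],[.476,.029,.23],35)
E
```

```text
23.3648422383651
rot [-0.0003 -0.0001 -0.0646]
slide total [10.447 -6.272  0.015] n>= 10.447286844465257
```

Call:
drive_tool(deltas=[{"slide": [0,0,0],"delta_rot": [0,0,-0.0323],"hand": 0},{"slide": [0,0,0],"delta_rot": [0,0,-0.0323],"hand": 0},{"slide": [0.7,-0.42,0],"delta_rot": [0,0,0],"hand": 0},{"slide": [0.7,-0.42,0],"delta_rot": [0,0,0],"hand": 0},{"slide": [0.7,-0.42,0],"delta_rot": [0,0,0],"hand": 0}])

```text
time_s: 0.82
eef_pos: [0.2782, -0.4148, 0.231]
eef_rot: [-0.0, 0.954, 0.3, 0.0]
wrist_force: [0.4, 0.5, -0.2]
opening: -0.003
```

Call:
drive_tool(deltas=[{"slide": [0.7,-0.42,0],"delta_rot": [0,0,0],"hand": 0},{"slide": [0.7,-0.42,0],"delta_rot": [0,0,0],"hand": 0},{"slide": [0.7,-0.42,0],"delta_rot": [0,0,0],"hand": 0},{"slide": [0.7,-0.42,0],"delta_rot": [0,0,0],"hand": 0},{"slide": [0.7,-0.42,0],"delta_rot": [0,0,0],"hand": 0}])

```text
time_s: 1.45
eef_pos: [0.3614, -0.2283, 0.2313]
eef_rot: [0.0, 0.954, 0.301, 0.0]
wrist_force: [0.5, -0.2, -0.2]
opening: -0.0
```

Call:
drive_tool(deltas=[{"slide": [0.7,-0.42,0],"delta_rot": [0,0,0],"hand": 0},{"slide": [0.7,-0.42,0],"delta_rot": [0,0,0],"hand": 0},{"slide": [0.7,-0.42,0],"delta_rot": [0,0,0],"hand": 0},{"slide": [0.7,-0.42,0],"delta_rot": [0,0,0],"hand": 0},{"slide": [0.7,-0.42,0],"delta_rot": [0,0,0],"hand": 0}])

```text
time_s: 2.08
eef_pos: [0.4446, -0.042, 0.2314]
eef_rot: [0.0, 0.954, 0.301, 0.0]
wrist_force: [1.1, -1.6, -0.2]
opening: 0.001
```

Run:
```python
from h import *
o,M=st();rows(M,o['eef_pos'],[.476,.029,.23],35)
c=ctrl=None
from bench import ctrl
c=ctrl.camera('wrist');cv2.imwrite('pics/w1.png',c['frame'][:,:,::-1])
```

```text
rot [ 0.0001 -0.0001 -0.    ]
slide total [ 1.328 -0.802  0.027] n>= 1.3282207503900634
```

View pics/w1.png

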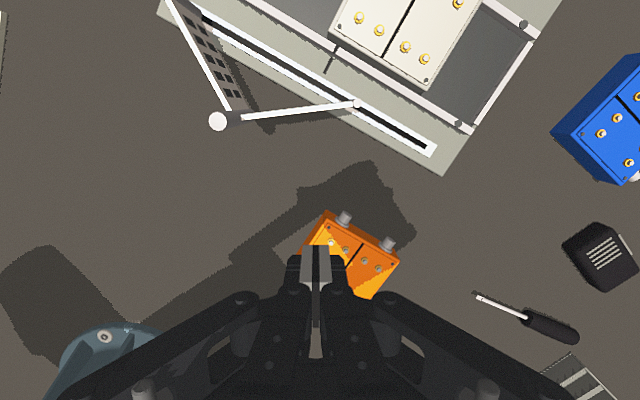

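Run:
```python
from h import *
from bench import ctrl
c=ctrl.camera('wrist')
print(onz(c,(218,121),.145))
a=onz(c,(329,71),.02);b=onz(c,(337,46),.02);print('tick',RS.T@(a[:2]-TS),RS.T@(b[:2]-TS))
print('corner',RS.T@(onz(c,(443,176),.02)[:2]-TS))
print('fline',[RS.T@(onz(c,p,.068)[:2]-TS) for p in((375,64),(412,0))])
```

```text
[0.46030022 0.0582747  0.145     ]
tick [-0.07061743 -0.00140699] [-0.04533067  0.00312807]
corner [-0.10650655 -0.17693686]
fline [array([-0.05004213, -0.03631265]), array([ 0.00942621, -0.03748378])]
```

Call:
drive_tool(deltas=[{"slide": [0.66,-0.4,0],"delta_rot": [0,0,0],"hand": 0},{"slide": [0.66,-0.4,0],"delta_rot": [0,0,0],"hand": 0},{"slide": [0,0,0.7],"delta_rot": [0,0,0],"hand": 0},{"slide": [0,0,0.7],"delta_rot": [0,0,0],"hand": 0},{"slide": [0,0,0],"delta_rot": [0,0,0],"hand": 0}])

```text
time_s: 2.8
eef_pos: [0.4729, 0.0272, 0.1588]
eef_rot: [-0.001, 0.954, 0.3, -0.003]
wrist_force: [-0.4, 0.7, 1.1]
opening: 0.004
```

Call:
drive_tool(deltas=[{"slide": [0,0,0.4],"delta_rot": [0,0,0],"hand": 0},{"slide": [0,0,0.45],"delta_rot": [0,0,0],"hand": 0},{"slide": [0,0,0],"delta_rot": [0,0,0],"hand": 0},{"slide": [0,0,0],"delta_rot": [0,0,0],"hand": 0},{"slide": [0,0,0],"delta_rot": [0,0,0],"hand": 0}])

```text
time_s: 3.42
eef_pos: [0.4764, 0.027, 0.1203]
eef_rot: [0.001, 0.954, 0.301, 0.001]
wrist_force: [-0.7, 0.7, -0.7]
opening: 0.003
```

Run:
```python
from bench import ctrl
import cv2
c=ctrl.camera('wrist');cv2.imwrite('pics/w2.png',c['frame'][:,:,::-1])
```

```text
(no output)
```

View pics/w2.png

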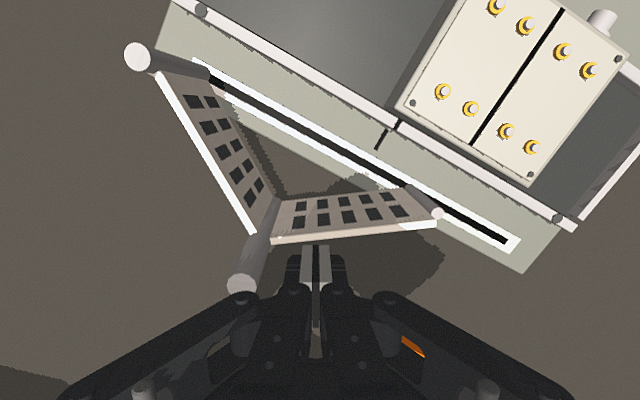

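```bash
cat > arc.py <<'E'
from h import *
o,M=st();p=o['eef_pos'];print(p,o['wrist_force'])
TSn=TS+np.array([.001,.001])
off=M[:,1]*.021
y=np.radians(35);D=np.array([[np.cos(y),np.sin(y),0],[np.sin(y),-np.cos(y),0],[0,0,-1]])
def tg(q):
    w=RS@(np.array([-.09,.14])+.11*np.array([-np.sin(q),-np.cos(q)]))+TSn
    return np.r_[w+off[:2],.118]
import sys
prev=p
for q in map(float,sys.argv[1:]):
    t=tg(q);print(q,t.round(4),(D.T@(t-prev)/.05).round(3));prev=t
E
python3 arc.py 0.6 .7 .8 .9 1 1.1 1.2 1.3 1.35 1.4
```

```text
[0.47623079 0.02710681 0.12002686] [0.31606702 0.8543176  0.56710236]
0.6 [0.4731 0.0394 0.118 ] [ 0.089 -0.238  0.041]
0.7 [0.4636 0.045  0.118 ] [-0.091 -0.2    0.   ]
0.8 [0.4548 0.0515 0.118 ] [-0.07  -0.208  0.   ]
0.9 [0.4466 0.0589 0.118 ] [-0.049 -0.214  0.   ]
1.0 [0.4392 0.067  0.118 ] [-0.027 -0.218  0.   ]
1.1 [0.4327 0.0759 0.118 ] [-0.006 -0.22   0.   ]
1.2 [0.4271 0.0853 0.118 ] [ 0.016 -0.219  0.   ]
1.3 [0.4224 0.0953 0.118 ] [ 0.038 -0.217  0.   ]
1.35 [0.4205 0.1005 0.118 ] [ 0.027 -0.107  0.   ]
1.4 [0.4188 0.1057 0.118 ] [ 0.032 -0.105  0.   ]
```

Call:
drive_tool(deltas=[{"slide": [0.09,-0.24,0.04],"delta_rot": [0,0,0],"hand": 0},{"slide": [-0.045,-0.1,0],"delta_rot": [0,0,0],"hand": 0},{"slide": [-0.045,-0.1,0],"delta_rot": [0,0,0],"hand": 0},{"slide": [-0.035,-0.1,0],"delta_rot": [0,0,0],"hand": 0},{"slide": [-0.035,-0.1,0],"delta_rot": [0,0,0],"hand": 0}])

```text
time_s: 4.1
eef_pos: [0.4538, 0.0517, 0.1168]
eef_rot: [0.0, 0.954, 0.301, 0.0]
wrist_force: [0.3, -0.3, 0.1]
opening: 0.005
```

```bash
python3 - <<'E'
from bench import ctrl
import cv2
c=ctrl.camera('wrist');cv2.imwrite('pics/w3.png',c['frame'][:,:,::-1])
E
python3 arc.py .8 .9 1
```

```text
[0.4532351  0.05208617 0.11666944] [-0.72410897  0.46379264 -0.15442592]
0.8 [0.4548 0.0515 0.118 ] [ 0.019  0.027 -0.027]
0.9 [0.4466 0.0589 0.118 ] [-0.049 -0.214  0.   ]
1.0 [0.4392 0.067  0.118 ] [-0.027 -0.218  0.   ]
```

View pics/w3.png

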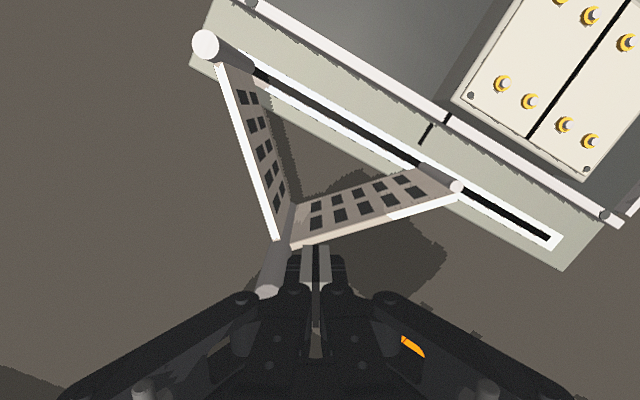

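The pin at (270,291) now touches the finger's left side and the shield is folding. I'll continue along the arc.

Call:
drive_tool(deltas=[{"slide": [-0.03,-0.12,-0.02],"delta_rot": [0,0,0],"hand": 0},{"slide": [-0.03,-0.12,0],"delta_rot": [0,0,0],"hand": 0},{"slide": [-0.02,-0.12,0],"delta_rot": [0,0,0],"hand": 0},{"slide": [-0.015,-0.12,0],"delta_rot": [0,0,0],"hand": 0},{"slide": [-0.01,-0.12,0],"delta_rot": [0,0,0],"hand": 0}])

```text
time_s: 4.78
eef_pos: [0.4324, 0.0734, 0.1178]
eef_rot: [-0.0, 0.954, 0.301, 0.0]
wrist_force: [0.3, -1.6, 0.1]
opening: -0.0
```

Call:
drive_tool(deltas=[{"slide": [0,-0.12,0],"delta_rot": [0,0,0],"hand": 0},{"slide": [0,-0.12,0],"delta_rot": [0,0,0],"hand": 0},{"slide": [0.01,-0.12,0],"delta_rot": [0,0,0],"hand": 0},{"slide": [0.015,-0.1,0],"delta_rot": [0,0,0],"hand": 0},{"slide": [0.02,-0.1,0],"delta_rot": [0,0,0],"hand": 0}])

```text
time_s: 5.4
eef_pos: [0.4183, 0.0977, 0.1178]
eef_rot: [0.0, 0.954, 0.301, 0.0]
wrist_force: [0.2, -0.7, -0.4]
opening: 0.002
```

```bash
python3 - <<'E'
from bench import ctrl
import cv2
c=ctrl.camera('wrist');cv2.imwrite('pics/w4.png',c['frame'][:,:,::-1])
E
python3 arc.py 1.2 1.3 1.4 1.45
```

```text
[0.41798252 0.09810496 0.11772286] [-0.44145716  0.44178011 -0.15517018]
1.2 [0.4271 0.0853 0.118 ] [ 0.003  0.313 -0.006]
1.3 [0.4224 0.0953 0.118 ] [ 0.038 -0.217  0.   ]
1.4 [0.4188 0.1057 0.118 ] [ 0.06  -0.212  0.   ]
1.45 [0.4174 0.111  0.118 ] [ 0.038 -0.103  0.   ]
```

View pics/w4.png

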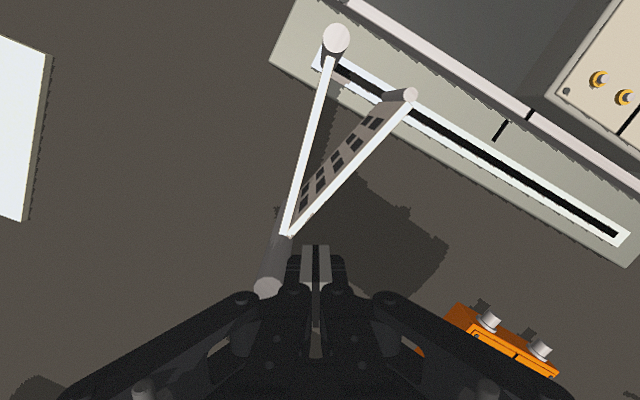

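Call:
drive_tool(deltas=[{"slide": [0.02,-0.08,0],"delta_rot": [0,0,0],"hand": 0},{"slide": [0.02,-0.08,0],"delta_rot": [0,0,0],"hand": 0},{"slide": [0.02,-0.06,0],"delta_rot": [0,0,0],"hand": 0},{"slide": [0.02,-0.06,0],"delta_rot": [0,0,0],"hand": 0},{"slide": [0.01,-0.04,0],"delta_rot": [0,0,0],"hand": 0}])

```text
time_s: 6.08
eef_pos: [0.416, 0.1041, 0.1182]
eef_rot: [0.01, 0.953, 0.302, -0.0]
wrist_force: [9.7, -53.4, -10.1]
opening: -0.003
```

Run:
```python
from bench import ctrl
import cv2
c=ctrl.camera('wrist');cv2.imwrite('pics/w5.png',c['frame'][:,:,::-1])
print(ctrl.get_obs()['eef_pos'],ctrl.get_obs()['wrist_force'])
```

```text
[0.41604069 0.10394262 0.11819927] [  8.50588208 -47.67371354  -8.33950213]
```

View pics/w5.png

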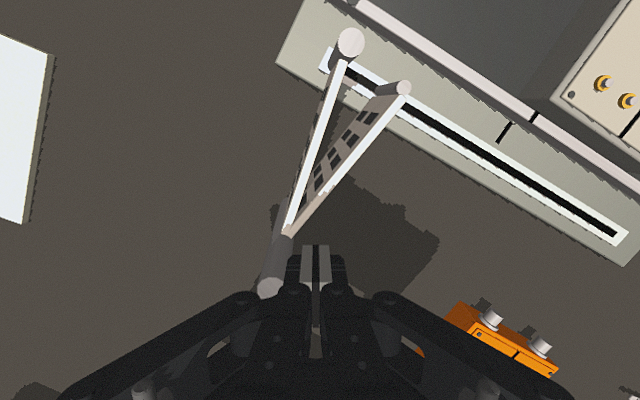

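The force jumped to about 50 N, so the shield is at its stop. I'll back off, rise and measure the fold.

Call:
drive_tool(deltas=[{"slide": [0,0.2,0],"delta_rot": [0,0,0],"hand": 0},{"slide": [0,0.3,0],"delta_rot": [0,0,0],"hand": 0},{"slide": [0,0.3,0],"delta_rot": [0,0,0],"hand": 0},{"slide": [0,0.2,-0.6],"delta_rot": [0,0,0],"hand": 0},{"slide": [0,0,-0.9],"delta_rot": [0,0,0],"hand": 0}])

```text
time_s: 6.75
eef_pos: [0.4411, 0.0715, 0.1925]
eef_rot: [-0.001, 0.954, 0.3, -0.002]
wrist_force: [0.2, 0.4, -0.9]
opening: 0.001
```

Run:
```python
from bench import ctrl
from h import *
c=ctrl.camera('wrist');cv2.imwrite('pics/w6.png',c['frame'][:,:,::-1])
t=ctrl.camera('top');crop(t,250,120,390,245,5,'pics/t6.png')
o,M=st();print(o['eef_pos'],o['wrist_force'])
w=np.r_[W(0,-.135),.17];rows(M,o['eef_pos'],w,6.6)
```

```text
[0.44520505 0.07157049 0.19758133] [ 0.40825994 -0.57143011 -0.39856028]
rot [ 0.0012 -0.0026  0.1577]
slide total [3.3   4.036 0.552] n>= 4.03558381974791
```

View pics/w6.png

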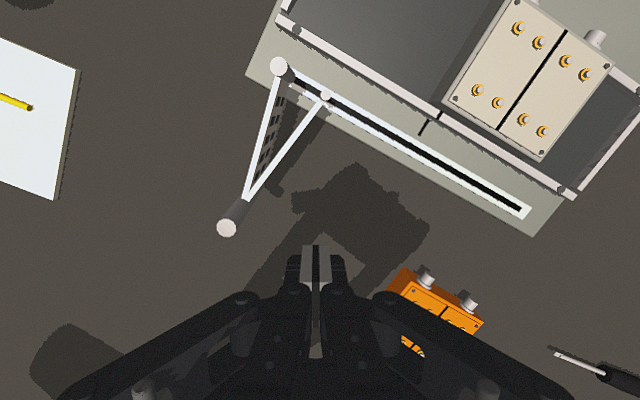

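View pics/t6.png

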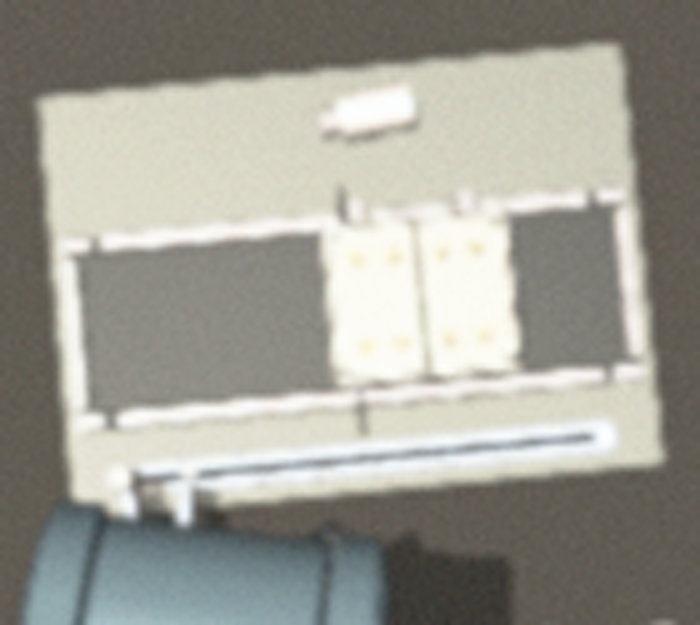

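Run:
```python
from bench import ctrl
from h import *
c=ctrl.camera('wrist')
j=onz(c,(279,67),.11);f=onz(c,(227,228),.145);e=onz(c,(326,95),.105)
L=[RS.T@(x[:2]-TS) for x in(j,f,e)];print(L)
d=L[1]-L[0];print(np.linalg.norm(d),np.arctan2(-d[0],-d[1]),np.arccos(np.linalg.norm(L[2]-L[0])/.22))
# stage yaw via track slot ends / jamb
```

```text
[array([-0.08483441,  0.13787607]), array([-0.19555471,  0.11876146]), array([-0.08519479,  0.09997211])]
0.11235814235611166 1.3998427297015188 1.3976337330376538
```

Run:
```python
from h import *
o,M=st();print(o['q'],o['eef_pos'])
rows(M,o['eef_pos'],np.r_[W(0,-.131),.19],96.6)
```

```text
[-1.05035912e-01 -7.52340337e-02  1.95130296e+00  3.34610792e-04
  1.25996812e+00  8.54843502e-01] [0.44382015 0.07176573 0.19528386]
rot [ 0.0017 -0.0007 -0.3422]
slide total [-3.963  3.327  0.106] n>= 3.9626461534930444
```

Call:
drive_tool(deltas=[{"slide": [0,0,0],"delta_rot": [0,0,-0.057],"hand": 0},{"slide": [0,0,0],"delta_rot": [0,0,-0.057],"hand": 0},{"slide": [0,0,0],"delta_rot": [0,0,-0.057],"hand": 0},{"slide": [0,0,0],"delta_rot": [0,0,-0.057],"hand": 0},{"slide": [0,0,0],"delta_rot": [0,0,-0.057],"hand": 0}])

```text
time_s: 7.52
eef_pos: [0.4409, 0.0722, 0.1914]
eef_rot: [-0.001, 0.727, 0.686, -0.001]
wrist_force: [0.1, -0.2, -0.4]
opening: -0.004
```

Run:
```python
from h import *
o,M=st();print(o['q'],o['eef_pos'])
rows(M,o['eef_pos'],np.r_[W(0,-.131),.19],96.6)
```

```text
[-1.04644720e-01 -7.13844730e-02  1.95615812e+00  2.23455913e-04
  1.25921523e+00 -4.63463695e-02] [0.44087755 0.07221149 0.19136457]
rot [-0.0007 -0.0002 -0.0552]
slide total [-3.978  3.385  0.027] n>= 3.978266655672829
```

Call:
drive_tool(deltas=[{"slide": [0,0,0],"delta_rot": [0,0,-0.056],"hand": 0},{"slide": [-0.6,0.51,0],"delta_rot": [0,0,0],"hand": 0},{"slide": [-0.6,0.51,0],"delta_rot": [0,0,0],"hand": 0},{"slide": [-0.6,0.51,0],"delta_rot": [0,0,0],"hand": 0},{"slide": [-0.6,0.51,0],"delta_rot": [0,0,0],"hand": 0}])

```text
time_s: 8.15
eef_pos: [0.5565, -0.0365, 0.1911]
eef_rot: [-0.001, 0.667, 0.745, -0.0]
wrist_force: [-0.4, -0.3, 0.7]
opening: 0.001
```

Call:
drive_tool(deltas=[{"slide": [-0.6,0.51,0],"delta_rot": [0,0,0],"hand": 0},{"slide": [-0.6,0.51,0],"delta_rot": [0,0,0],"hand": 0},{"slide": [-0.3,0.26,0],"delta_rot": [0,0,0],"hand": 0},{"slide": [0,0,0],"delta_rot": [0,0,0],"hand": 0},{"slide": [0,0,0],"delta_rot": [0,0,0],"hand": 0}])

```text
time_s: 8.78
eef_pos: [0.6273, -0.1025, 0.1915]
eef_rot: [-0.001, 0.667, 0.745, -0.0]
wrist_force: [0.9, 0.1, 0.3]
opening: 0.002
```

Run:
```python
from h import *
from bench import ctrl
c=ctrl.camera('wrist');cv2.imwrite('pics/w7.png',c['frame'][:,:,::-1])
o,M=st();print(o['eef_pos'],RS.T@(o['eef_pos'][:2]-TS))
rows(M,o['eef_pos'],np.r_[W(0,-.131),.19],96.6)
```

```text
[ 0.62733725 -0.10235318  0.1919431 ] [-0.00407825 -0.1269256 ]
rot [-0.0005 -0.0003 -0.001 ]
slide total [-0.081  0.082  0.039] n>= 0.08156498314358183
```

View pics/w7.png

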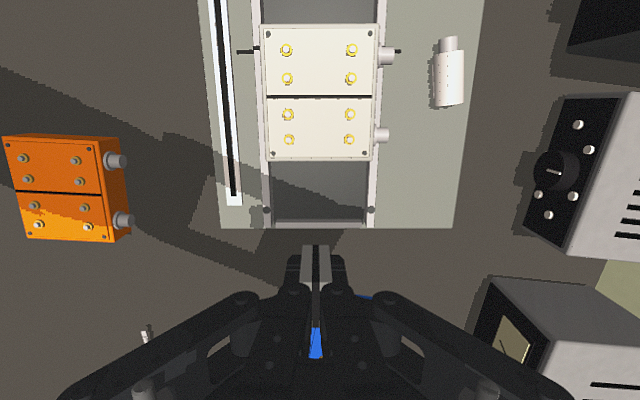

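Run:
```python
from h import *
from bench import ctrl
import pickle
c=ctrl.camera('wrist');o,M=st()
S=lambda p,z:(RS.T@(onz(c,p,z)[:2]-TS)*1000).round(1)
print('ticks',S((241,51),.02),S((399,51),.02))
print('line',S((268,97),.068),S((370,97),.068))
print('near end face top edge',S((270,160),.064),S((370,160),.064))
print('rail inner',S((271,215),.04),S((367,215),.04))
print('deck corner',S((221,228),.02),S((453,229),.02))
print('TCP px',proj(c,o['eef_pos']))
```

```text
ticks [-72.4  -1. ] [75.8 -1.5]
line [-41.9 -43.1] [ 42.6 -43.4]
near end face top edge [-43.3 -96.4] [ 46.  -96.6]
rail inner [ -48.7 -157.6] [  50.1 -157.9]
deck corner [-108.4 -180.4] [ 150.7 -182.2]
TCP px [[313.00642751 261.1774314 ]]
```

Call:
drive_tool(deltas=[{"slide": [-0.08,0.09,0.5],"delta_rot": [0,0,0],"hand": 0},{"slide": [0,0,0.6],"delta_rot": [0,0,0],"hand": 0},{"slide": [0,0,0.6],"delta_rot": [0,0,0],"hand": 0},{"slide": [0,0,0.4],"delta_rot": [0,0,0],"hand": 0},{"slide": [0,0,0],"delta_rot": [0,0,0],"hand": 0}])

```text
time_s: 9.5
eef_pos: [0.6318, -0.1059, 0.0862]
eef_rot: [-0.002, 0.667, 0.745, -0.001]
wrist_force: [-0.7, 0.2, 0.5]
opening: -0.001
```

Run:
```python
from h import *
from bench import ctrl
c=ctrl.camera('wrist');cv2.imwrite('pics/w8.png',c['frame'][:,:,::-1])
o,M=st();print(o['eef_pos'],o['wrist_force'],RS.T@(o['eef_pos'][:2]-TS))
rows(M,o['eef_pos'],np.r_[W(0,-.131),.045],96.6)
```

```text
[ 0.63292884 -0.10638113  0.08772993] [ 0.14167237 -0.13562384  0.02544883] [ 0.00101333 -0.13156954]
rot [-0.0002 -0.0001 -0.0011]
slide total [ 0.011 -0.02   0.855] n>= 0.8545986602851993
```

View pics/w8.png

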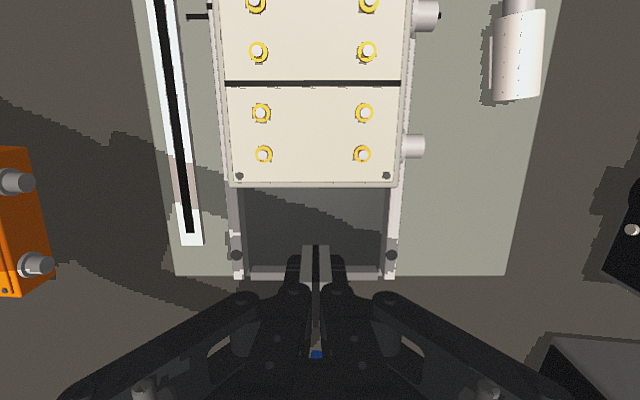

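Call:
drive_tool(deltas=[{"slide": [0,0,0.42],"delta_rot": [0,0,0],"hand": 0},{"slide": [0,0,0.4],"delta_rot": [0,0,0],"hand": 0},{"slide": [0,0,0],"delta_rot": [0,0,0],"hand": 0},{"slide": [0.2,0,0],"delta_rot": [0,0,0],"hand": 0},{"slide": [0.1,0,0],"delta_rot": [0,0,0],"hand": 0}])

```text
time_s: 10.18
eef_pos: [0.6319, -0.0911, 0.0474]
eef_rot: [0.0, 0.667, 0.745, 0.0]
wrist_force: [0.1, -0.8, 0.9]
opening: -0.004
```

Call:
drive_tool(deltas=[{"slide": [0.1,0,0],"delta_rot": [0,0,0],"hand": 0},{"slide": [0.12,0,0],"delta_rot": [0,0,0],"hand": 0},{"slide": [0.15,0,0],"delta_rot": [0,0,0],"hand": 0},{"slide": [0.15,0,0],"delta_rot": [0,0,0],"hand": 0},{"slide": [0.15,0,0],"delta_rot": [0,0,0],"hand": 0}])

```text
time_s: 10.8
eef_pos: [0.6282, -0.0586, 0.0474]
eef_rot: [0.001, 0.667, 0.745, 0.0]
wrist_force: [1.2, -5.5, 3.1]
opening: 0.001
```

Run:
```python
from h import *
from bench import ctrl
c=ctrl.camera('wrist');cv2.imwrite('pics/w9.png',c['frame'][:,:,::-1])
o,M=st();print(o['eef_pos'],o['wrist_force'],RS.T@(o['eef_pos'][:2]-TS))
rows(M,o['eef_pos'],np.r_[W(0,-.05),.047],96.6)
```

```text
[ 0.62793699 -0.05739055  0.04715488] [ 1.38246158 -4.02759109  1.85131103] [ 0.00168539 -0.08232988]
rot [ 0.0002 -0.     -0.0011]
slide total [ 0.647 -0.034  0.003] n>= 0.6465976928291526
```

View pics/w9.png

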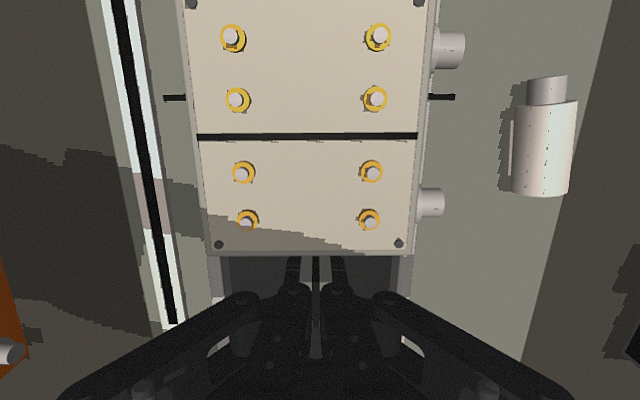

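```bash
cat > m.py <<'E'
from h import *
from bench import ctrl
import sys
def S(c,p,z): return (RS.T@(onz(c,p,z)[:2]-TS)*1000).round(1)
E
python3 - <<'E'
from m import *
c=ctrl.camera('wrist')
print('ticks',S(c,(165,98),.02),S(c,(455,97),.02),'line',S(c,(198,136),.068),S(c,(416,136),.068),st()[0]['eef_pos'])
E
```

```text
ticks [-76.2  -0.7] [77.1 -0.7] line [-42.8 -15.8] [ 42.8 -16.1] [ 0.62772127 -0.05744037  0.04690464]
```

Call:
drive_tool(deltas=[{"slide": [0.15,0,0],"delta_rot": [0,0,0],"hand": 0},{"slide": [0.15,0,0],"delta_rot": [0,0,0],"hand": 0},{"slide": [0.15,0,0],"delta_rot": [0,0,0],"hand": 0},{"slide": [0.12,0,0],"delta_rot": [0,0,0],"hand": 0},{"slide": [0.06,0,0],"delta_rot": [0,0,0],"hand": 0}])

```text
time_s: 11.52
eef_pos: [0.6242, -0.0267, 0.0468]
eef_rot: [-0.0, 0.667, 0.745, -0.0]
wrist_force: [0.3, -3.6, 1.8]
opening: -0.004
```

Run:
```python
from m import *
c=ctrl.camera('wrist');cv2.imwrite('pics/w10.png',c['frame'][:,:,::-1])
o,M=st();print(o['eef_pos'],o['wrist_force'],RS.T@(o['eef_pos'][:2]-TS))
```

```text
[ 0.62415195 -0.02649415  0.0467615 ] [ 0.79667492 -2.30446724  1.82652851] [ 0.00147659 -0.0512032 ]
```

View pics/w10.png

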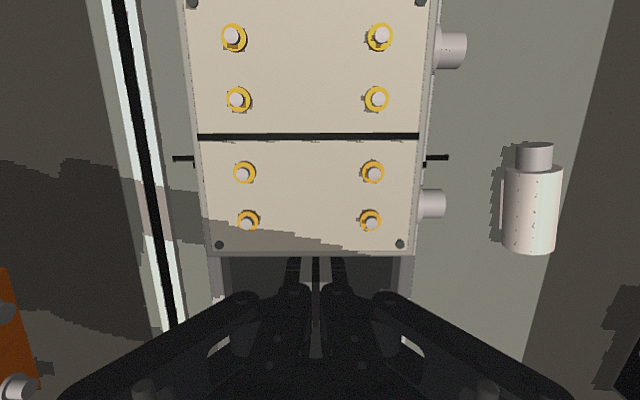

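Run:
```python
from m import *
c=ctrl.camera('wrist')
print('ticks',S(c,(174,158),.02),S(c,(447,157),.02),'line',S(c,(198,136),.068),S(c,(418,136),.068))
```

```text
ticks [-76.   -1.4] [76.5 -1.3] line [-42.9  15.3] [43.2 15. ]
```

Call:
drive_tool(deltas=[{"slide": [-0.2,0,0],"delta_rot": [0,0,0],"hand": 0},{"slide": [-0.1,0,-0.4],"delta_rot": [0,0,0],"hand": 0},{"slide": [0,0,-0.9],"delta_rot": [0,0,0],"hand": 0},{"slide": [0,0,-0.9],"delta_rot": [0,0,0],"hand": 0},{"slide": [0,0,-0.5],"delta_rot": [0,0,0],"hand": 0}])

```text
time_s: 12.25
eef_pos: [0.6273, -0.0428, 0.1863]
eef_rot: [0.002, 0.667, 0.745, 0.001]
wrist_force: [0.3, 0.4, 0.1]
opening: 0.0
```

Run:
```python
from m import *
c=ctrl.camera('wrist');cv2.imwrite('pics/w11.png',c['frame'][:,:,::-1])
o,M=st();print(o['q'],o['eef_pos'],RS.T@(o['eef_pos'][:2]-TS))
```

```text
[-2.56728756e-01  3.32423135e-01  1.50772855e+00  4.74579828e-04
  1.29255084e+00 -3.67705147e-01] [ 0.62869109 -0.04310306  0.18939236] [ 0.00407667 -0.06822375]
```

View pics/w11.png

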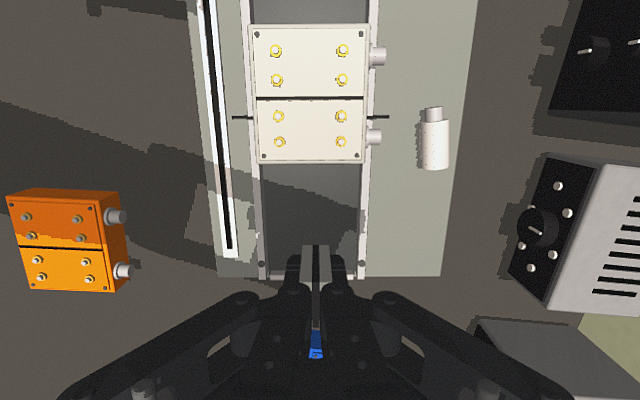

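The block's line is about 16.5 mm past the centre line (line row 98, tick row 117). Next I'll go to the left end, keeping the same orientation.

Call:
drive_tool(deltas=[{"slide": [0.8,-0.06,0],"delta_rot": [0,0,0],"hand": 0},{"slide": [0.9,0,0],"delta_rot": [0,0,0],"hand": 0},{"slide": [0.9,0,0],"delta_rot": [0,0,0],"hand": 0},{"slide": [0.8,0,0],"delta_rot": [0,0,0],"hand": 0},{"slide": [0,0,0],"delta_rot": [0,0,0],"hand": 0}])

```text
time_s: 12.92
eef_pos: [0.6033, 0.129, 0.1821]
eef_rot: [-0.0, 0.665, 0.746, 0.0]
wrist_force: [0.2, -0.2, 0.3]
opening: -0.004
```

Run:
```python
from m import *
o,M=st();print(o['q'],o['eef_pos'],RS.T@(o['eef_pos'][:2]-TS))
rows(M,o['eef_pos'],np.r_[W(0,.1),.047],96.6)
```

```text
[ 1.81226912e-02  3.17746198e-01  1.54220979e+00  9.45392337e-04
  1.28189238e+00 -9.68904233e-02] [0.60334419 0.1290438  0.18210628] [-0.00131619  0.10569555]
rot [-0.0001 -0.0003 -0.0001]
slide total [-0.114  0.026  2.702] n>= 2.7021256407063143
```

Call:
drive_tool(deltas=[{"slide": [0,0.02,0.7],"delta_rot": [0,0,0],"hand": 0},{"slide": [0,0,0.8],"delta_rot": [0,0,0],"hand": 0},{"slide": [0,0,0.7],"delta_rot": [0,0,0],"hand": 0},{"slide": [0,0,0.5],"delta_rot": [0,0,0],"hand": 0},{"slide": [0,0,0],"delta_rot": [0,0,0],"hand": 0}])

```text
time_s: 13.55
eef_pos: [0.6032, 0.1253, 0.0446]
eef_rot: [-0.002, 0.667, 0.745, -0.002]
wrist_force: [1.0, -0.2, 0.4]
opening: -0.001
```

Run:
```python
from m import *
c=ctrl.camera('side');crop(c,240,150,400,280,5,'pics/s12.png')
o,M=st();print(o['eef_pos'],RS.T@(o['eef_pos'][:2]-TS),o['wrist_force'])
```

```text
[0.60470067 0.12560382 0.04639985] [-0.00036407  0.10212246] [ 0.40803431 -0.50764495  0.22695715]
```

View pics/s12.png

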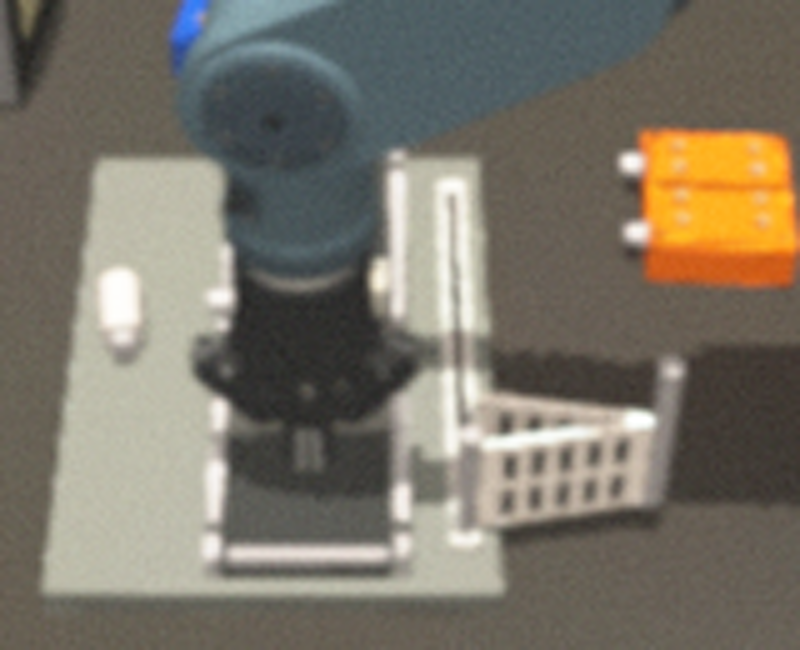

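Call:
drive_tool(deltas=[{"slide": [-0.2,0,0],"delta_rot": [0,0,0],"hand": 0},{"slide": [-0.15,0,0],"delta_rot": [0,0,0],"hand": 0},{"slide": [-0.1,0,0],"delta_rot": [0,0,0],"hand": 0},{"slide": [-0.1,0,0],"delta_rot": [0,0,0],"hand": 0},{"slide": [-0.07,0,0],"delta_rot": [0,0,0],"hand": 0}])

```text
time_s: 14.22
eef_pos: [0.6089, 0.096, 0.0474]
eef_rot: [0.0, 0.667, 0.745, 0.001]
wrist_force: [-0.7, 5.3, 2.5]
opening: 0.001
```

Call:
drive_tool(deltas=[{"slide": [-0.04,0,0],"delta_rot": [0,0,0],"hand": 0},{"slide": [0,0,0],"delta_rot": [0,0,0],"hand": 0},{"slide": [0,0,0],"delta_rot": [0,0,0],"hand": 0},{"slide": [0,0,0],"delta_rot": [0,0,0],"hand": 0},{"slide": [0,0,0],"delta_rot": [0,0,0],"hand": 0}])

```text
time_s: 14.85
eef_pos: [0.6087, 0.0937, 0.0467]
eef_rot: [0.0, 0.667, 0.745, -0.0]
wrist_force: [1.1, 2.5, 0.7]
opening: 0.002
```

Run:
```python
from m import *
o,M=st();print(o['eef_pos'],RS.T@(o['eef_pos'][:2]-TS),o['wrist_force'])
```

```text
[0.60872594 0.09368832 0.04665363] [-3.37608436e-05  6.99558127e-02] [1.08375082 2.45991114 0.7432814 ]
```

Call:
drive_tool(deltas=[{"slide": [-0.04,0,0],"delta_rot": [0,0,0],"hand": 0},{"slide": [-0.03,0,0],"delta_rot": [0,0,0],"hand": 0},{"slide": [0,0,0],"delta_rot": [0,0,0],"hand": 0},{"slide": [0.25,0,0],"delta_rot": [0,0,0],"hand": 0},{"slide": [0.2,0,-0.2],"delta_rot": [0,0,0],"hand": 0}])

```text
time_s: 15.48
eef_pos: [0.6055, 0.1131, 0.0561]
eef_rot: [-0.001, 0.667, 0.745, -0.001]
wrist_force: [-1.2, -0.1, 0.1]
opening: 0.002
```

Call:
drive_tool(deltas=[{"slide": [0,0,-0.8],"delta_rot": [0,0,0],"hand": 0},{"slide": [0,0,-0.9],"delta_rot": [0,0,0],"hand": 0},{"slide": [0,0,-0.9],"delta_rot": [0,0,0],"hand": 0},{"slide": [-0.8,0,0],"delta_rot": [0,0,0],"hand": 0},{"slide": [-0.9,0,0],"delta_rot": [0,0,0],"hand": 0}])

```text
time_s: 16.1
eef_pos: [0.6166, 0.0285, 0.1888]
eef_rot: [0.001, 0.666, 0.746, 0.001]
wrist_force: [0.1, -0.7, -0.5]
opening: 0.002
```

Call:
drive_tool(deltas=[{"slide": [-0.9,0,0],"delta_rot": [0,0,0],"hand": 0},{"slide": [-0.8,0,0],"delta_rot": [0,0,0],"hand": 0},{"slide": [0,0,0],"delta_rot": [0,0,0],"hand": 0},{"slide": [0,0,0],"delta_rot": [0,0,0],"hand": 0},{"slide": [0,0,0],"delta_rot": [0,0,0],"hand": 0}])

```text
time_s: 16.73
eef_pos: [0.6254, -0.0549, 0.187]
eef_rot: [-0.0, 0.666, 0.746, 0.0]
wrist_force: [-0.2, -0.3, 0.8]
opening: 0.003
```

Run:
```python
from m import *
import pickle
c=ctrl.camera('wrist');cv2.imwrite('pics/w13.png',c['frame'][:,:,::-1]);pickle.dump(c,open('w13.pkl','wb'))
crop(c,220,10,400,150,4,'pics/w13c.png')
o,M=st();print(o['eef_pos'],RS.T@(o['eef_pos'][:2]-TS),o['wrist_force'])
```

```text
[ 0.62541904 -0.05489242  0.18690586] [-0.00052874 -0.07955891] [-0.23271258 -0.05502499 -0.20616941]
```

View pics/w13.png

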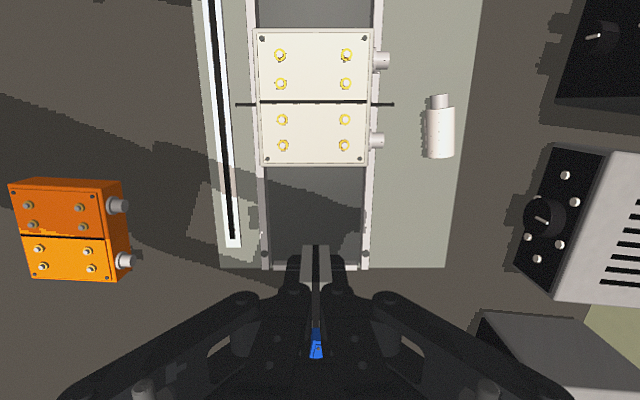

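View pics/w13c.png

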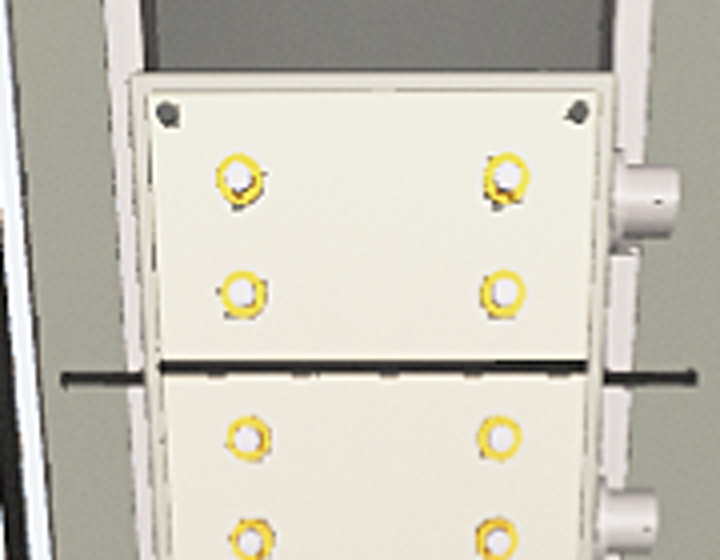

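```bash
cat > meas.py <<'E'
from m import *
def dark(c,col0,col1,r0,r1):
    g=c['frame'][r0:r1,col0:col1].mean(2).mean(1);w=np.clip(np.percentile(g,75)-g,0,None);w[w<.35*w.max()]=0
    return (w*np.arange(r0,r1)).sum()/w.sum()
E
python3 - <<'E'
from meas import *
import pickle
c=pickle.load(open('w13.pkl','rb'))
C=-c['R'].T@c['t'];print('cam stage',RS.T@(C[:2]-TS),C[2],'axis',c['R'][2])
for a,b in((238,244),(384,391)):
  r=dark(c,a,b,95,113);print('tick',r,S(c,((a+b-1)/2,r),.02))
for z in(.066,.068,.07):
  for a,b in((265,275),(310,320),(355,365)):
    r=dark(c,a,b,95,108);print(z,'line',r,S(c,((a+b-1)/2,r),z))
E
```

```text
cam stage [ 0.0010047  -0.00108632] 0.32933034092510316 axis [ 0.03413112 -0.30331996 -0.95227731]
tick 104.00172816037329 [-71.5  -1.4]
tick 104.00058550151864 [70.4 -1.6]
0.066 line 101.44132691820711 [-36.7   0.6]
0.066 line 101.39724491430403 [0.3 0.6]
0.066 line 101.31871998478435 [37.3  0.6]
0.068 line 101.44132691820711 [-36.4   0.6]
0.068 line 101.39724491430403 [0.3 0.6]
0.068 line 101.31871998478435 [37.   0.6]
0.07 line 101.44132691820711 [-36.1   0.6]
0.07 line 101.39724491430403 [0.3 0.5]
0.07 line 101.31871998478435 [36.7  0.5]
```

The filter line (row 101.4) is still about 2 mm left of the centre line (row 104.0). I'll give it one more tap from the left.

Call:
drive_tool(deltas=[{"slide": [0.8,0,0],"delta_rot": [0,0,0],"hand": 0},{"slide": [0.95,0,0],"delta_rot": [0,0,0],"hand": 0},{"slide": [0.95,0,0],"delta_rot": [0,0,0],"hand": 0},{"slide": [0.8,0,0],"delta_rot": [0,0,0],"hand": 0},{"slide": [0,0,0],"delta_rot": [0,0,0],"hand": 0}])

```text
time_s: 17.4
eef_pos: [0.6051, 0.1214, 0.1869]
eef_rot: [-0.0, 0.665, 0.747, 0.0]
wrist_force: [0.2, -0.2, -0.2]
opening: 0.0
```

Run:
```python
from m import *
o,M=st();print(o['eef_pos'],RS.T@(o['eef_pos'][:2]-TS))
rows(M,o['eef_pos'],np.r_[W(0,.09),.047],96.6)
```

```text
[0.60511598 0.12144739 0.1868825 ] [-0.00042925  0.09794584]
rot [-0.     -0.0002  0.0004]
slide total [-0.159  0.009  2.798] n>= 2.7976499308274905
```

Call:
drive_tool(deltas=[{"slide": [0,0,0.8],"delta_rot": [0,0,0],"hand": 0},{"slide": [0,0,0.8],"delta_rot": [0,0,0],"hand": 0},{"slide": [0,0,0.7],"delta_rot": [0,0,0],"hand": 0},{"slide": [0,0,0.5],"delta_rot": [0,0,0],"hand": 0},{"slide": [0,0,0],"delta_rot": [0,0,0],"hand": 0}])

```text
time_s: 18.02
eef_pos: [0.6041, 0.1172, 0.0445]
eef_rot: [-0.002, 0.667, 0.745, -0.002]
wrist_force: [0.6, -0.5, -0.1]
opening: 0.0
```

Call:
drive_tool(deltas=[{"slide": [-0.2,0,0],"delta_rot": [0,0,0],"hand": 0},{"slide": [-0.2,0,0],"delta_rot": [0,0,0],"hand": 0},{"slide": [-0.1,0,0],"delta_rot": [0,0,0],"hand": 0},{"slide": [0,0,0],"delta_rot": [0,0,0],"hand": 0},{"slide": [0,0,0],"delta_rot": [0,0,0],"hand": 0}])

```text
time_s: 18.65
eef_pos: [0.6089, 0.0928, 0.047]
eef_rot: [0.0, 0.667, 0.745, 0.0]
wrist_force: [0.1, 0.3, 0.2]
opening: -0.002
```

Run:
```python
from m import *
o,M=st();print(o['eef_pos'],RS.T@(o['eef_pos'][:2]-TS),o['wrist_force'])
```

```text
[0.60889801 0.09280415 0.04702103] [3.55454024e-05 6.90577313e-02] [0.11428391 0.28485945 0.18247163]
```

Call:
drive_tool(deltas=[{"slide": [-0.035,0,0],"delta_rot": [0,0,0],"hand": 0},{"slide": [-0.03,0,0],"delta_rot": [0,0,0],"hand": 0},{"slide": [-0.02,0,0],"delta_rot": [0,0,0],"hand": 0},{"slide": [0,0,0],"delta_rot": [0,0,0],"hand": 0},{"slide": [0,0,0],"delta_rot": [0,0,0],"hand": 0}])

```text
time_s: 19.27
eef_pos: [0.6092, 0.0888, 0.0467]
eef_rot: [-0.0, 0.667, 0.745, 0.0]
wrist_force: [-0.8, 2.6, 0.2]
opening: -0.003
```

Run:
```python
from m import *
o,M=st();print(o['eef_pos'],RS.T@(o['eef_pos'][:2]-TS),o['wrist_force'])
```

```text
[0.60922616 0.08884974 0.04672752] [-9.29872174e-05  6.50918056e-02] [-0.8446677   2.62644923  0.24910982]
```

Now I'll retreat and check from above with the camera over the line.

Call:
drive_tool(deltas=[{"slide": [0.25,0,0],"delta_rot": [0,0,0],"hand": 0},{"slide": [0.25,0,-0.2],"delta_rot": [0,0,0],"hand": 0},{"slide": [0,0,-0.8],"delta_rot": [0,0,0],"hand": 0},{"slide": [0,0,-0.9],"delta_rot": [0,0,0],"hand": 0},{"slide": [0,0,-0.9],"delta_rot": [0,0,0],"hand": 0}])

```text
time_s: 19.9
eef_pos: [0.6064, 0.1141, 0.1889]
eef_rot: [0.0, 0.666, 0.746, 0.0]
wrist_force: [2.0, -0.2, 0.7]
opening: 0.001
```

Call:
drive_tool(deltas=[{"slide": [-0.8,0,0],"delta_rot": [0,0,0],"hand": 0},{"slide": [-0.9,0,0],"delta_rot": [0,0,0],"hand": 0},{"slide": [-0.9,0,0],"delta_rot": [0,0,0],"hand": 0},{"slide": [-0.8,0,0],"delta_rot": [0,0,0],"hand": 0},{"slide": [0,0,0],"delta_rot": [0,0,0],"hand": 0}])

```text
time_s: 20.52
eef_pos: [0.6259, -0.0579, 0.1876]
eef_rot: [0.001, 0.668, 0.744, -0.0]
wrist_force: [0.2, 0.2, 0.5]
opening: 0.003
```

Call:
drive_tool(deltas=[{"slide": [0,0,0],"delta_rot": [0,0,0],"hand": 0},{"slide": [0,0,0],"delta_rot": [0,0,0],"hand": 0},{"slide": [0,0,0],"delta_rot": [0,0,0],"hand": 0},{"slide": [0,0,0],"delta_rot": [0,0,0],"hand": 0},{"slide": [0,0,0],"delta_rot": [0,0,0],"hand": 0}])

```text
time_s: 21.15
eef_pos: [0.6254, -0.0552, 0.1868]
eef_rot: [-0.0, 0.667, 0.745, -0.0]
wrist_force: [-1.4, -0.2, -0.2]
opening: 0.0
```

Run:
```python
from meas import *
c=ctrl.camera('wrist');crop(c,220,10,400,150,4,'pics/w14c.png')
C=-c['R'].T@c['t'];print('cam stage',RS.T@(C[:2]-TS),C[2])
for a,b in((238,244),(384,391)):
  r=dark(c,a,b,95,113);print('tick',r,S(c,((a+b-1)/2,r),.02))
for a,b in((265,275),(310,320),(355,365)):
    r=dark(c,a,b,95,112);print('line',r,S(c,((a+b-1)/2,r),.068))
```

```text
cam stage [ 0.00105959 -0.00144187] 0.3291499763962876
tick 103.86143607126618 [-71.4  -1.5]
tick 103.80302862008959 [70.4 -1.9]
line 102.55607989464441 [-36.4  -0.6]
line 102.42199810904508 [ 0.4 -0.6]
line 102.31806289711142 [37.1 -0.7]
```

View pics/w14c.png

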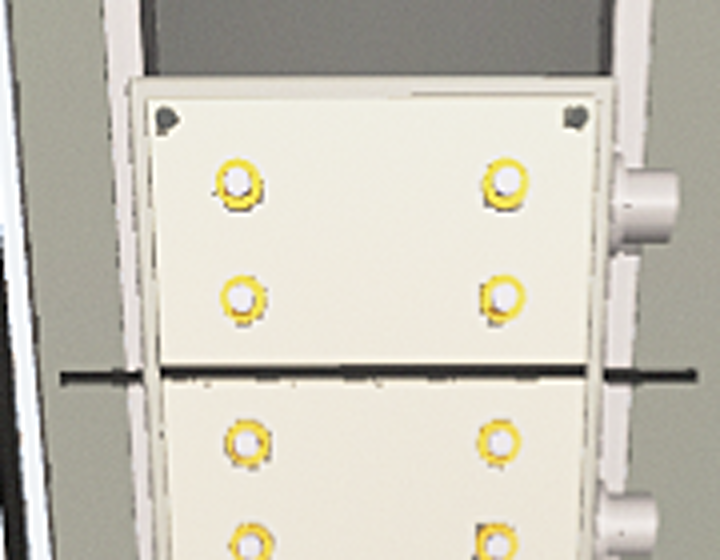

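About 0.8 mm is left. There is plenty of time, so one last light tap from the left.

Call:
drive_tool(deltas=[{"slide": [0.8,0,0],"delta_rot": [0,0,0],"hand": 0},{"slide": [0.95,0,0],"delta_rot": [0,0,0],"hand": 0},{"slide": [0.95,0,0],"delta_rot": [0,0,0],"hand": 0},{"slide": [0.8,0,0],"delta_rot": [0,0,0],"hand": 0},{"slide": [0,0,0],"delta_rot": [0,0,0],"hand": 0}])

```text
time_s: 21.82
eef_pos: [0.6053, 0.1211, 0.1868]
eef_rot: [-0.0, 0.665, 0.747, 0.0]
wrist_force: [-0.1, 0.5, -1.0]
opening: 0.002
```

Call:
drive_tool(deltas=[{"slide": [0,0,0.8],"delta_rot": [0,0,0],"hand": 0},{"slide": [0,0,0.8],"delta_rot": [0,0,0],"hand": 0},{"slide": [0,0,0.7],"delta_rot": [0,0,0],"hand": 0},{"slide": [0,0,0.5],"delta_rot": [0,0,0],"hand": 0},{"slide": [0,0,0],"delta_rot": [0,0,0],"hand": 0}])

```text
time_s: 22.45
eef_pos: [0.6042, 0.1173, 0.0444]
eef_rot: [-0.002, 0.667, 0.745, -0.002]
wrist_force: [-0.4, 0.2, -0.3]
opening: -0.001
```

Call:
drive_tool(deltas=[{"slide": [-0.2,0,0],"delta_rot": [0,0,0],"hand": 0},{"slide": [-0.2,0,0],"delta_rot": [0,0,0],"hand": 0},{"slide": [-0.1,0,0],"delta_rot": [0,0,0],"hand": 0},{"slide": [0,0,0],"delta_rot": [0,0,0],"hand": 0},{"slide": [0,0,0],"delta_rot": [0,0,0],"hand": 0}])

```text
time_s: 23.08
eef_pos: [0.6088, 0.0936, 0.047]
eef_rot: [0.0, 0.667, 0.745, 0.0]
wrist_force: [0.5, -0.0, -0.5]
opening: -0.0
```

Run:
```python
from m import *
o,M=st();print(o['eef_pos'],RS.T@(o['eef_pos'][:2]-TS),o['wrist_force'])
```

```text
[0.60881632 0.09357379 0.04699497] [4.28524669e-05 6.98316549e-02] [ 0.47550914 -0.01907316 -0.46491521]
```

Call:
drive_tool(deltas=[{"slide": [-0.05,0,0],"delta_rot": [0,0,0],"hand": 0},{"slide": [-0.04,0,0],"delta_rot": [0,0,0],"hand": 0},{"slide": [-0.026,0,0],"delta_rot": [0,0,0],"hand": 0},{"slide": [0,0,0],"delta_rot": [0,0,0],"hand": 0},{"slide": [0,0,0],"delta_rot": [0,0,0],"hand": 0}])

```text
time_s: 23.7
eef_pos: [0.6093, 0.0881, 0.0467]
eef_rot: [-0.0, 0.667, 0.745, 0.0]
wrist_force: [-0.1, 3.2, 0.5]
opening: 0.002
```

Run:
```python
from m import *
o,M=st();print(o['eef_pos'],RS.T@(o['eef_pos'][:2]-TS),o['wrist_force'])
```

```text
[0.60931929 0.08813841 0.04673258] [-8.22374243e-05  6.43744882e-02] [-0.09933     3.16963708  0.52816927]
```

Call:
drive_tool(deltas=[{"slide": [0.25,0,0],"delta_rot": [0,0,0],"hand": 0},{"slide": [0.25,0,-0.2],"delta_rot": [0,0,0],"hand": 0},{"slide": [0,0,-0.8],"delta_rot": [0,0,0],"hand": 0},{"slide": [0,0,-0.9],"delta_rot": [0,0,0],"hand": 0},{"slide": [0,0,-0.9],"delta_rot": [0,0,0],"hand": 0}])

```text
time_s: 24.32
eef_pos: [0.6065, 0.1134, 0.1889]
eef_rot: [0.0, 0.666, 0.746, 0.0]
wrist_force: [1.3, 0.5, 0.2]
opening: 0.002
```

Call:
drive_tool(deltas=[{"slide": [-0.8,0,0],"delta_rot": [0,0,0],"hand": 0},{"slide": [-0.9,0,0],"delta_rot": [0,0,0],"hand": 0},{"slide": [-0.9,0,0],"delta_rot": [0,0,0],"hand": 0},{"slide": [-0.8,0,0],"delta_rot": [0,0,0],"hand": 0},{"slide": [0,0,0],"delta_rot": [0,0,0],"hand": 0}])

```text
time_s: 24.95
eef_pos: [0.6259, -0.0587, 0.1876]
eef_rot: [0.001, 0.668, 0.744, -0.0]
wrist_force: [0.1, 0.2, -0.2]
opening: -0.001
```

Call:
drive_tool(deltas=[{"slide": [0,0,0],"delta_rot": [0,0,0],"hand": 0},{"slide": [0,0,0],"delta_rot": [0,0,0],"hand": 0},{"slide": [0,0,0],"delta_rot": [0,0,0],"hand": 0},{"slide": [0,0,0],"delta_rot": [0,0,0],"hand": 0},{"slide": [0,0,0],"delta_rot": [0,0,0],"hand": 0}])

```text
time_s: 25.58
eef_pos: [0.6255, -0.056, 0.1868]
eef_rot: [-0.0, 0.667, 0.745, -0.0]
wrist_force: [0.4, -0.5, -0.6]
opening: -0.002
```

Run:
```python
from meas import *
c=ctrl.camera('wrist');cv2.imwrite('pics/w15.png',c['frame'][:,:,::-1])
for a,b in((238,244),(384,391)):
  r=dark(c,a,b,95,113);print('tick',r,S(c,((a+b-1)/2,r),.02))
for a,b in((265,275),(310,320),(355,365)):
    r=dark(c,a,b,95,112);print('line',r,S(c,((a+b-1)/2,r),.068))
s=ctrl.camera('side');crop(s,240,150,400,280,5,'pics/s15.png')
```

```text
tick 102.91341713184211 [-71.4  -1.5]
tick 102.81580222976248 [70.3 -1.8]
line 102.45089757127774 [-36.4  -1.3]
line 102.37690362158962 [ 0.4 -1.4]
line 102.40319279574292 [37.1 -1.5]
```

View pics/w15.png

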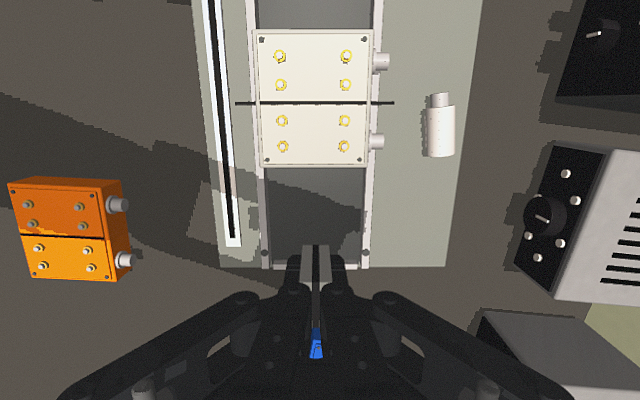

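View pics/s15.png

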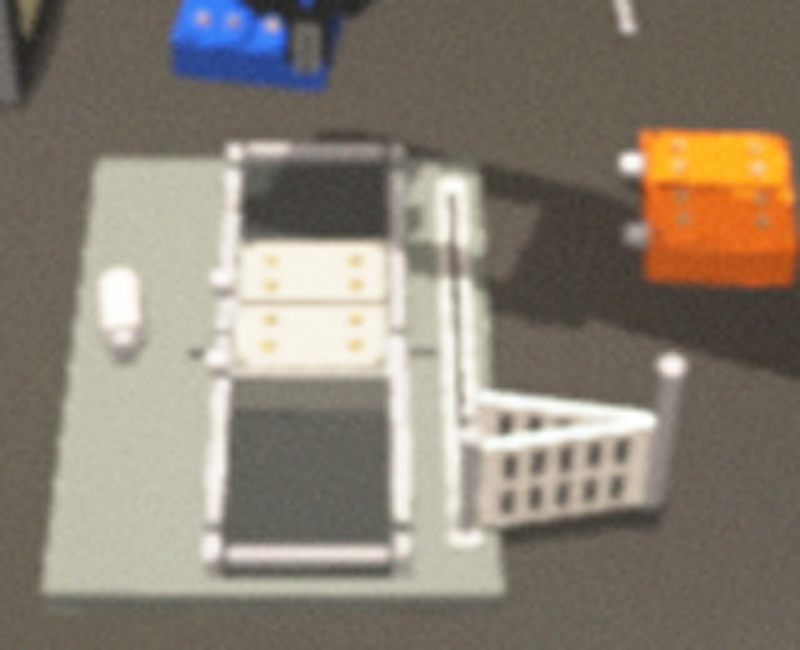

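Run:
```python
from m import *
s=ctrl.camera('side');q=lambda x,y:(240+x/5-.4,150+y/5-.4)
print([S(s,q(*p),.02) for p in((197,353),(425,352))],[S(s,q(*p),.068) for p in((242,300),(386,302))])
o,_=st();print(o['time_s'],o['wrist_force']);print(ctrl.hand_in())
```

```text
[array([70.7, -2.1]), array([-70.6,  -1.9])] [array([40.7, -1.7]), array([-46.2,   0.5])]
25.725 [-0.74187271  0.20386666  0.12442353]
the job is handed in; nothing more can be done
None
```

The shield is folded and the filter block is centred on the stage's centre line. I handed the job in at about 25.7 s of the 54 s allowed.

- **Shield:** I pushed it at the fold pin until it reached its stop. The wrist camera measured the fold angle at 1.40 rad, the fully folded value. It still looked folded in the last side view. The force at the stop rose briefly to about 54 N, taken on the fingers; the limit for the wrist is 120 N.
- **Block:** I tapped it from its right end until its line was about 16.5 mm past the centre line. Three taps from the left end then brought it back: +2.1 mm, +1.0 mm, and finally within about 0.3 mm by the wrist camera.
- **Last checks:** The coarser side view put the offset at 1–1.5 mm, and its two ends of the line disagreed by about 2 mm. That is within its pixel accuracy, so I relied on the wrist camera. The block lay flat, and the attenuator looked unmoved. I did not check the mug, jar, driver and microphone at the end, but the arm did not work near them. The arm was hovering clear with no contact force when I handed in.

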